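# Re-set an over-tightened ratchet clamp on a bamboo tube

### The job

The ratchet clamp is squeezing the bamboo tube far too hard. Throw the pawl out by its red post, turn the black knob back until the jaw stands clear of the tube, and swing the pawl back into the teeth. Then wind the knob forward by feel until the jaw bears on the tube and the pawl next drops behind a tooth (one tooth more at most), and let go; leave the tube lying in place, force nothing, and do not disturb the other things on the bench.

Things in the scene. Friction and masses are not known exactly. Their poses are not given: they have to be found in the camera images.
- clamp: Green ratchet clamp, fixed to the bench. Origin on the bench under its middle; x along the tube, y from knob to tube, z up. In its frame (mm): base 150 x 265, 18 high, with an ear under the pawl out to x = 132; knob axis at (0, -90); tube on a wooden bed 30 high; dark steel anvil (top 82 high) behind the tube, its place differs each time, it never moves in use.
- carriage_top (a point): Top middle of the green carriage block between knob and jaw (78 mm wide in the clamp's x, 22 deep, top 61 mm above the bench), which the knob drives 10 mm per rad along the clamp's y, towards the tube when wound forward. Wound back it comes within 25 mm of the thrown-out post: keep fingertips above it there.
- knob_grip (a point): Middle of the round black knob (44 mm diameter, from 64 to 98 mm above the bench, upright axis); this point is on the axis 81 mm above the bench. Any grasp direction serves.
- knob (a joint): Knob angle, rad, just below 0 at the start; grows clockwise seen from above, which is forward (tightening). Range -3.4 to 1.2. The pawl stops it from turning back at -0.025 rad plus whole multiples of 0.5236 (12 teeth); turn 0.06 to 0.1 rad past such a place for the pawl to drop in. With the pawl out a tight clamp unwinds by itself until about 11 N is left; the rest must be turned back by hand.
- wheel (a point): Centre of the top of the brass ratchet wheel (66 mm diameter, 42 mm above the bench) on the knob's shaft. Turning the knob takes about 0.11 N m by friction, up to 0.04 more as the pawl rides up a tooth (a brief drop as it falls off), and 0.01 N m per newton of jaw force, so a rise of 0.08 as the jaw meets the tube.
- pawl_hinge (a point): Upright hinge axis of the pawl, 38 mm above the bench, in the clamp's frame at x = 61, y = -90 mm.
- pawl_post (a point): Centre of the top of the upright red post (12 mm diameter, 34 to 90 mm above the bench) on the pawl's tail, 50 mm from the pawl's hinge. From the hinge it lies at 0.483 rad plus the joint value, counter-clockwise from the clamp's x axis. Push it sideways along its arc.
- pawl (a joint): Pawl angle, rad, growing counter-clockwise from above: about -0.02 in the teeth, up to 0.12 riding over a tooth, 0.67 thrown out (stop at 0.85). A spring pulls it into the teeth; a ball detent at 0.45 holds it out once passed, and beyond it either way it goes on by itself. It takes a few newtons at the post. While in the teeth it blocks the knob from turning back.
- jaw_face (a point): Middle of the orange pad face that touches the tube, 50 mm above the bench; its axes are those of the clamp. The pad just touches the tube when the tube's axis is 16 mm ahead of this point in y.
- jaw: The spring-backed steel jaw; origin at the lower middle of its pad face. It is sprung on the carriage: it bears on the tube with 8 N as soon as it touches, and 1.6 N more per mm of further carriage travel (about 8 N per tooth). At the start it presses with 30 to 46 N; 65 N crushes the tube.
- tube: Loose bamboo tube, 32 mm diameter, 200 mm long, lying along the clamp's x between jaw and anvil; origin at its middle, x along its axis. It must stay lying on the bed.
- offcut: Bystander: wood offcut 90 x 45 x 20 mm, lying beside the clamp; origin under its middle.
- driver: Bystander: screwdriver with a red handle lying beside the clamp.
- tape: Bystander: blue ring, 90 mm diameter, 22 mm high; origin under its middle.
Mind the look-alikes: they are no part of the job. What is shaped like the tube but blue or turquoise is not meant.

How it is judged:
On the way, in this order (a step that is already met when the one before it is completed fails the run):
1. the pawl is thrown out of the teeth (value of joint pawl above 0.6 rad), for 0.2 s.
2. with the pawl out, the knob is turned back until the jaw stands at least 1 mm clear of the tube (value of joint pawl above 0.6 rad and y of tube in the frame of jaw_face above 0.017 m and contact force between jaw and tube below 0.2 N), for 0.2 s.
3. the pawl is back in the teeth, the jaw still clear of the tube (value of joint pawl below 0.22 rad and y of tube in the frame of jaw_face above 0.0165 m), for 0.2 s.
At the end, for the whole second after the job is handed in: pawl in the teeth (joint below 0.22 rad), jaw pressing on the tube with 4 to 28 N, tube lying on the bed within 25 mm of its start and within 0.12 rad of the clamp's x axis, everything let go (contact force between jaw and tube between 4 and 28 N and value of joint pawl below 0.22 rad and distance of tube from where it was at the start of the episode below 0.025 m and angle between the x axis of tube and the x axis of clamp, either way round below 0.12 rad and z of tube in the frame of clamp below 0.052 m); the robot touches nothing.
It fails at once if the bamboo tube is crushed: the jaw presses on it with over 65 N (contact force between jaw and tube above 65 N).
It fails at once if the knob is forced against the engaged pawl: over 35 N between pawl and ratchet wheel (contact force between pawl and knob above 35 N).
It fails at once if the pawl is shoved with over 25 N (contact force between the fingers and pawl above 25 N).
It fails at once if something else on the bench is moved by over 30 mm (distance of any of offcut, driver, tape, cane, oil, brush, sanding from where it was at the start of the episode above 0.03 m).
It also fails if it takes over 72 s, if anything falls off the work surface, if the arm or the gripper's body presses on something with over 40 N, if the wrist force passes 120 N, or if a joint passes its speed limit or range.

### The arm

A 6-joint arm with a two-finger parallel gripper is mounted at the origin on the work surface. World frame = base frame: x ahead of the robot, y to its left, z up, the work surface at z = 0. Lengths are in m, angles in rad, forces in N, time in s.
With the tool pointing down it reaches from about 0.425 to 0.95 m from the base axis. Payload 3.5 kg.
Tool frame: the origin (TCP) lies at the very end of the fingers, on their centre line; the grasp point (between the pads) lies 19 mm behind it (tcp_to_grasp is the distance from the TCP to the grasp point, in m); z points along the fingers, y is the direction in which the jaws open and shut (so a half turn about z gives the same grasp; the last joint's range is limited). The gripper opens to 85 mm and grips with 20 to 120 N. Pads are 22 mm wide; open, the fingers measure 114 mm over their backs; the gripper's body (76 mm by 85 mm) begins 54 mm behind the grasp point. The pads swing forward as they close: fully open they stand 13 mm farther back than shut.
Start: joints at [1.18, 0.286, 1.577, -0, 1.279, -0.15], TCP at [0.161, 0.656, 0.231] pointing down, gripper open.
Joint ranges: [-2.77, 2.77], [-0.9, 2.22], [0.21, 2.48], [-1.53, 4.67], [0.24, 2.81], [-2.84, 2.84]. Speed limits (rad/s): [2.79, 2.79, 3.14, 3.14, 3.14, 3.14].

### API

Orientations are given as a unit quaternion [x, y, z, w].
In Python, from plant import * gives the robot as it stands. The module is installed in compiled form; this text tells all that it offers.
- The arm moves only by the tool arm_command, never from a script. Its argument "steps" is a list of rows, each a list of 3 entries, a list of its own where there are three numbers: the turn, a rotation vector about the tool's x, y, z in rad, then the shift along the tool's x, y, z in m, then the gripper command: -1 is shut, 1 is fully open, values between are in proportion. A call has 1 to 12 rows; each row is the pose to reach, as a shift and turn from the pose measured when the call began, along the tool's axes at that moment; what a row does not reach only later rows make up. A row lasts 1/8 s, in which the tool goes at most 62.5 mm and 10.7 degrees, less where a joint would pass 70% of its speed; a pose out of reach is approached as far as the arm can. A call with a gripper value outside its range is refused whole. The fingers move at their own pace and stop on an object; "force" is the grip in N (left out, the last holds). Time passes only in rows, so rows that repeat a pose let the fingers close. It gives the time, the measured TCP pose, the force and the opening at its end, in the units of the state.
- get_state(): the state, without advancing time (a new reading comes with each control period).
- read_camera(name): name is "side" or "top"; returns a dict with "frame" (384x512x3 uint8, red, green, blue), "vfov" (degrees; the focal length in pixels is half the picture's height over the tangent of half this angle, whatever the lens; pixels are square), "cx", "cy" (the principal point, pixels), "dist" ([k1, k2, p1, p2, k3] as OpenCV has them; the pictures are not rectified), "position" and "rotation" of the camera in the world. Camera axes: x right, y up, looking along -z (the intrinsics and any distortion apply to the point x, -y, -z); pixel columns grow to the right and rows downward; lengths in m; the calibration is good to about 2 mm. A picture is of the moment at which its call begins. There is no depth.
- sign_off(): hands the job in, once; it reports no verdict.
The state is a dict: "time": time; "qpos": joint angles; "dq": joint speeds; "joint_efforts": joint torques, N m; "eef_pos": TCP position; "tcp_rot": TCP orientation; "contact_force": force on the tool from outside, world axes, zero at the start; "wrist_torque": the same for the moment, N m; "opening": opening from 0.0 (shut) to 1.0 (fully open).
Only numpy, scipy, OpenCV 4.12 (cv2) and the standard library are available. Lean on these libraries where they do the work, as an engineer would, in place of code of your own. Each camera call takes 0.05 s, during which the arm holds its last target.

## Working session

There is one attempt and no reset: what is moved stays moved. The work goes in short steps, Python scripts to look and compute and a tool call to move; the robot and the scene stay as the last step left them, time stands still between calls to the robot, and variables do not carry over. Pictures are saved under pics/ and viewed, and the job is handed in when it is done.

Besides the shell and the picture viewer there is one more tool, called as name(argument=value, ...) on one line, values as JSON. arm_command: Moves the arm, as the interface text tells. Its arguments: {"type":"object","properties":{"steps":{"type":"array"},"force":{"type":"number"}},"required":["steps"]}

```bash
mkdir -p pics; ls; python3 - <<'E'
from plant import *
import cv2
s=get_state();print(s)
for n in("side","top"):
    c=read_camera(n);cv2.imwrite(f"pics/{n}0.png",cv2.cvtColor(c["frame"],cv2.COLOR_RGB2BGR))
    print({k:v for k,v in c.items() if k!="frame"})
E
```

```text
pics
{'time': 0.0, 'qpos': array([ 1.17997102e+00,  2.87194484e-01,  1.57816637e+00,  2.32781703e-05,
        1.27860320e+00, -1.49984278e-01]), 'dq': array([-0.00011607,  0.0017464 , -0.00014867, -0.00050294,  0.00089476,
       -0.0006324 ]), 'joint_efforts': array([ 7.04803024e-04, -4.05983591e+01, -2.92629951e+01, -4.80081792e-05,
        5.76735532e-03, -1.02046307e-06]), 'eef_pos': array([0.1607047 , 0.65491864, 0.22993372]), 'tcp_rot': array([ 1.20132942e-01,  9.92757105e-01, -1.13963865e-03, -3.27462872e-04]), 'contact_force': array([ 0.08109154, -0.06108984, -0.09537172]), 'wrist_torque': array([ 0.03306048,  0.01726935, -0.01689444]), 'opening': 1.0027316411516234}
{'vfov': 56.13725475695424, 'cx': 253.78619231341852, 'cy': 191.45119277422364, 'dist': array([-0.0875628,  0.       ,  0.       ,  0.       ,  0.       ]), 'position': array([0.37371526, 0.69331921, 0.68498163]), 'rotation': array([-0.04132722,  0.40189633,  0.90995677, -0.09354187])}
{'vfov': 45.305270533060366, 'cx': 252.92235033517375, 'cy': 190.52495765183818, 'dist': array([0.01103037, 0.        , 0.        , 0.        , 0.        ]), 'position': array([0.34761421, 0.0817164 , 1.2062904 ]), 'rotation': array([ 0.03922891, -0.04357173, -0.69685959,  0.71480718])}
```

View pics/side0.png

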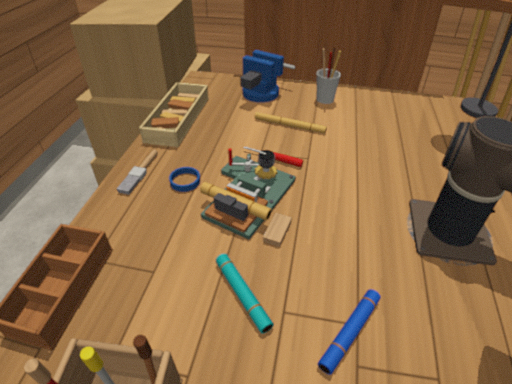

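View pics/top0.png

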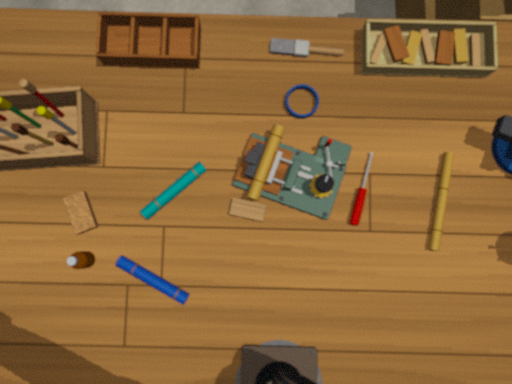

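```bash
cat > h.py <<'E'
from plant import *
import cv2, numpy as np
from scipy.spatial.transform import Rotation as R
from scipy.optimize import least_squares
def cal(c):
    f=c["frame"].shape[0]/2/np.tan(np.radians(c["vfov"]/2))
    K=np.array([[f,0,c["cx"]],[0,f,c["cy"]],[0,0,1]])
    Rw=R.from_quat(c["rotation"]).as_matrix()@np.diag([1,-1,-1])
    return K,c["dist"],Rw,np.array(c["position"])
def proj(c,P):
    K,d,Rw,p=cal(c); P=np.atleast_2d(P).astype(float)
    rv=cv2.Rodrigues(Rw.T)[0]
    return cv2.projectPoints(P,rv,-Rw.T@p,K,d)[0].reshape(-1,2)
def ray(c,uv):
    K,d,Rw,p=cal(c)
    n=cv2.undistortPoints(np.array([[uv]],float),K,d)[0,0]
    v=Rw@np.array([n[0],n[1],1]);return p,v/np.linalg.norm(v)
def atz(c,uv,z):
    p,v=ray(c,uv);return p+v*(z-p[2])/v[2]
def tri(c1,u1,c2,u2):
    p,v=ray(c1,u1);q,w=ray(c2,u2)
    s=np.linalg.lstsq(np.c_[v,-w],q-p,rcond=None)[0]
    a=p+s[0]*v;b=q+s[1]*w
    return (a+b)/2,np.linalg.norm(a-b)
def crop(c,name,x0,y0,x1,y1,k):
    im=cv2.cvtColor(c["frame"],cv2.COLOR_RGB2BGR)[y0:y1,x0:x1]
    cv2.imwrite("pics/"+name,cv2.resize(im,None,fx=k,fy=k,interpolation=cv2.INTER_CUBIC))
E
python3 - <<'E'
from h import *
c=read_camera("side");crop(c,"s1.png",190,135,310,245,6)
c=read_camera("top");crop(c,"t1.png",225,115,385,230,5)
E
```

```text
(no output)
```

View pics/s1.png

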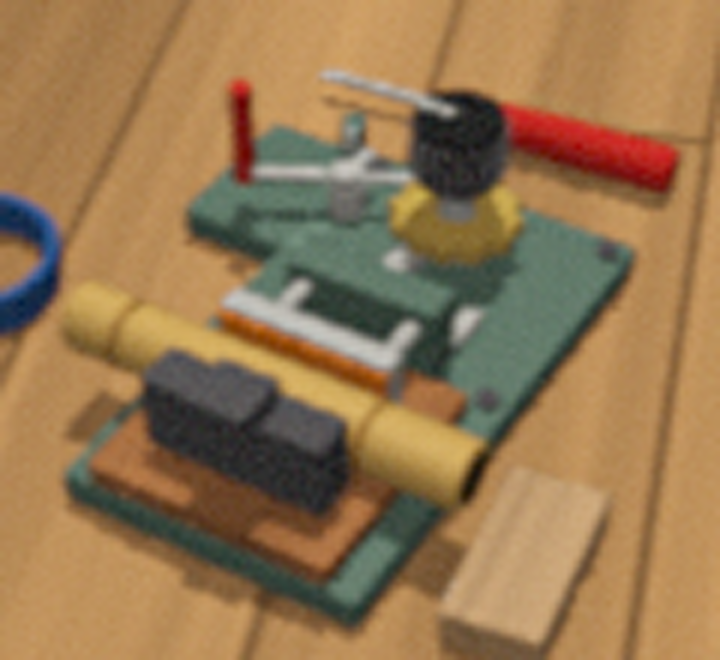

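View pics/t1.png

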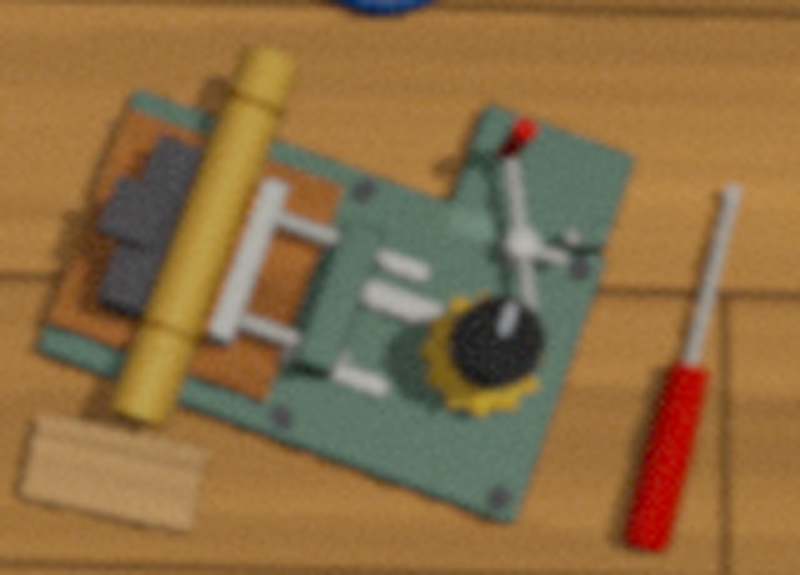

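```bash
python3 - <<'E'
from h import *
s=read_camera("side");t=read_camera("top")
S=lambda u,v:((u+.5)/6-.5+190,(v+.5)/6-.5+135)
T=lambda u,v:((u+.5)/5-.5+225,(v+.5)/5-.5+115)
for n,a,b in [("post",S(240,85),T(525,130)),("knob",S(460,115),T(500,338)),("hinge",S(352,165),T(522,243)),
 ("tubeA",S(85,312),T(272,55)),("tubeB",S(470,478),T(140,412)),("FR base corner",S(632,252),T(512,518)),("ear",S(275,130),T(632,158)),("anvcorner",S(355,612),T(42,350)),]:
    print(n,tri(s,a,t,b))
# fit clamp pose
def fit(v,full=False):
    x,y,th=v
    M=R.from_euler('z',th).as_matrix()
    C=[((0,-90,98),T(500,338)),((0,-90,98),S(460,115)),((75,132.5,18),T(138,95)),((-75,132.5,18),T(42,345)),((-75,-132.5,18),T(512,518)),((-75,-132.5,18),S(632,252)),((132,-132.5,18),T(632,158)),
     ((61,-90,38),T(522,243))]
    r=[]
    for P,uv in C:
        c=t if uv[0]>0 else s
        W=M@(np.array(P)/1000)+[x,y,0]
        cc=[proj(k,W)[0]-uv for k in(s,t)]
        r.append(min(cc,key=lambda e:np.abs(e).sum()))
    return np.array(r).ravel()
f=least_squares(fit,[.45,.05,-.3],loss="soft_l1");print(f.x,f.fun.reshape(-1,2).round(1))
x,y,th=f.x;M=R.from_euler('z',th).as_matrix()
W=lambda P:M@(np.array(P)/1000)+[x,y,0]
print("knob",W((0,-90,81)))
for j in(-.02,.67): 
  a=.483+j;P=W((61+50*np.cos(a),-90+50*np.sin(a),90));print("post",j,P,proj(t,P),proj(s,P))
print(T(525,130),S(240,85))
E
```

```text
post (array([ 0.60997836, -0.110585  ,  0.08757078]), np.float64(0.0018459488643998879))
knob (array([ 0.50324932, -0.09771412,  0.09550485]), np.float64(0.0002867533464363842))
hinge (array([ 0.55940207, -0.11715643,  0.04324721]), np.float64(0.0016054813438216283))
tubeA (array([0.65391614, 0.01285246, 0.04402536]), np.float64(0.0027637016255744186))
tubeB (array([0.46712798, 0.07662811, 0.04111612]), np.float64(0.002188579836124198))
FR base corner (array([ 0.42042761, -0.11822569,  0.01102937]), np.float64(0.001022707895245462))
ear (array([ 0.61388022, -0.18102307,  0.00917095]), np.float64(0.0003536752588109256))
anvcorner (array([0.50342927, 0.12885528, 0.00703663]), np.float64(0.0005086054991094592))
[ 0.53185579 -0.01379193 -0.32588478] [[ 0.7  0. ]
 [ 0.1 -1. ]
 [-2.2 -2.5]
 [-2.8  0.4]
 [-0.7  0.8]
 [ 0.6 -1.1]
 [ 0.9 -1. ]
 [ 0.2  0.1]]
knob [ 0.50304255 -0.09905504  0.081     ]
post -0.02 [ 0.61036271 -0.11174971  0.09      ] [[330.20569603 139.86720911]] [[229.83777977 147.8647588 ]]
post 0.67 [ 0.59468208 -0.08178494  0.09      ] [[318.06135622 145.76837603]] [[232.59349408 154.71019466]]
(329.6, 140.6) (229.58333333333334, 148.75)
```

```bash
cat >> h.py <<'E'
CX,CY,CTH=0.5319,-0.0138,-0.3259
def W(x,y,z):
    return R.from_euler('z',CTH).as_matrix()@(np.array([x,y,z])/1000)+[CX,CY,0]
def toC(p):
    return R.from_euler('z',-CTH).as_matrix()@(np.array(p)-[CX,CY,0])*1000
def rot(yaw): # tool y at world angle yaw, z down
    y=np.array([np.cos(yaw),np.sin(yaw),0]);z=np.array([0,0,-1.]);return np.c_[np.cross(y,z),y,z]
def go(p,yaw,st=None):
    st=st or get_state();R0=R.from_quat(st["tcp_rot"]).as_matrix()
    d=R0.T@(np.array(p)-st["eef_pos"]);rv=R.from_matrix(R0.T@rot(yaw)).as_rotvec()
    print("turn",rv.round(4),"shift",d.round(4))
def show():
    s=get_state();R0=R.from_quat(s["tcp_rot"]).as_matrix()
    print("t",round(s["time"],2),"p",s["eef_pos"].round(4),"yaw",np.arctan2(R0[1,1],R0[0,1]).round(4),"F",s["contact_force"].round(2),"M",s["wrist_torque"].round(3),"op",round(s["opening"],3),"q",s["qpos"].round(2));return s
E
python3 - <<'E'
from h import *
P0=W(61+50*np.cos(.463),-90+50*np.sin(.463),90)
d=np.array([np.cos(2.05),np.sin(2.05),0])
A=P0-d*.034;A[2]=.20
print(P0,A,toC(A));go(A,2.05-np.pi)
E
```

```text
[ 0.61040543 -0.11175898  0.09      ] [ 0.6260819 -0.1419293  0.2      ] [130.24651602 -91.23152788 200.        ]
turn [-5.0000e-04  9.0000e-04  2.4216e+00] shift [-0.6419 -0.6633  0.0313]
```

arm_command(steps=[[[0, 0, 0.16], [-0.043, -0.044, 0], -1], [[0, 0, 0.32], [-0.086, -0.088, 0], -1], [[0, 0, 0.48], [-0.128, -0.133, 0], -1], [[0, 0, 0.64], [-0.171, -0.177, 0], -1], [[0, 0, 0.8], [-0.214, -0.221, 0], -1], [[0, 0, 0.96], [-0.257, -0.265, 0], -1], [[0, 0, 1.12], [-0.3, -0.31, 0], -1], [[0, 0, 1.28], [-0.342, -0.354, 0], -1], [[0, 0, 1.44], [-0.385, -0.398, 0], -1], [[0, 0, 1.6], [-0.428, -0.442, 0], -1], [[0, 0, 1.76], [-0.471, -0.486, 0], -1], [[0, 0, 1.92], [-0.514, -0.531, 0], -1]], force=40)

```text
time: 1.8
eef_pos: [0.5342, 0.0151, 0.2315]
tcp_rot: [0.883, 0.469, 0.0, 0.0]
contact_force: [1.0, 1.2, 0.2]
opening: -0.001
```

```bash
python3 - <<'E'
from h import *
show();go([.626,-.142,.20],2.05-np.pi)
E
```

```text
t 1.8 p [0.5342 0.0151 0.2315] yaw -0.5956 F [1.02 1.2  0.25] M [-0.026 -0.001 -0.075] op -0.001 q [-0.16 -0.03  1.92 -0.    1.25  0.43]
turn [ 9.00e-04 -1.00e-04  4.96e-01] shift [-0.0786  0.1641  0.0317]
```

arm_command(steps=[[[0, 0, 0.16], [-0.026, 0.055, 0], -1], [[0, 0, 0.32], [-0.052, 0.109, 0], -1], [[0, 0, 0.496], [-0.0786, 0.164, 0.01], -1], [[0, 0, 0.496], [-0.0786, 0.164, 0.05], -1], [[0, 0, 0.496], [-0.0786, 0.164, 0.09], -1], [[0, 0, 0.496], [-0.0786, 0.164, 0.1], -1], [[0, 0, 0.496], [-0.0786, 0.164, 0.1], -1]])

```text
time: 2.68
eef_pos: [0.6259, -0.1418, 0.1317]
tcp_rot: [0.971, 0.237, -0.0, 0.0]
contact_force: [-0.2, -0.5, 0.7]
opening: 0.0
```

```bash
python3 - <<'E'
from h import *
show();go([.626,-.142,.072],2.05-np.pi)
c=read_camera("side");crop(c,"s2.png",190,115,310,225,6)
c=read_camera("top");crop(c,"t2.png",225,115,385,230,5)
E
```

```text
t 2.67 p [ 0.6259 -0.1418  0.1317] yaw -1.0913 F [-0.18 -0.55  0.72] M [-0.034 -0.029  0.017] op 0.0 q [-0.38  0.31  1.74 -0.    1.09  0.71]
turn [0.0004 0.0002 0.0003] shift [0.     0.0002 0.0597]
```

View pics/s2.png

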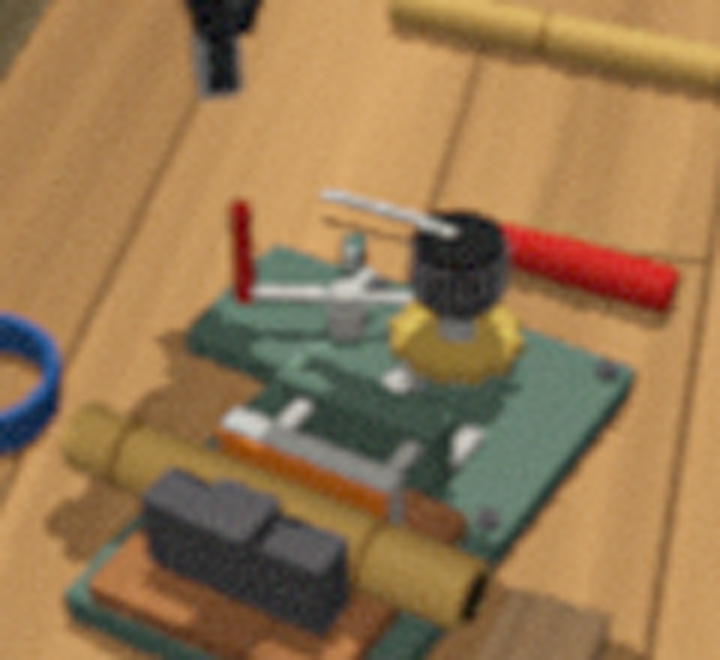

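View pics/t2.png

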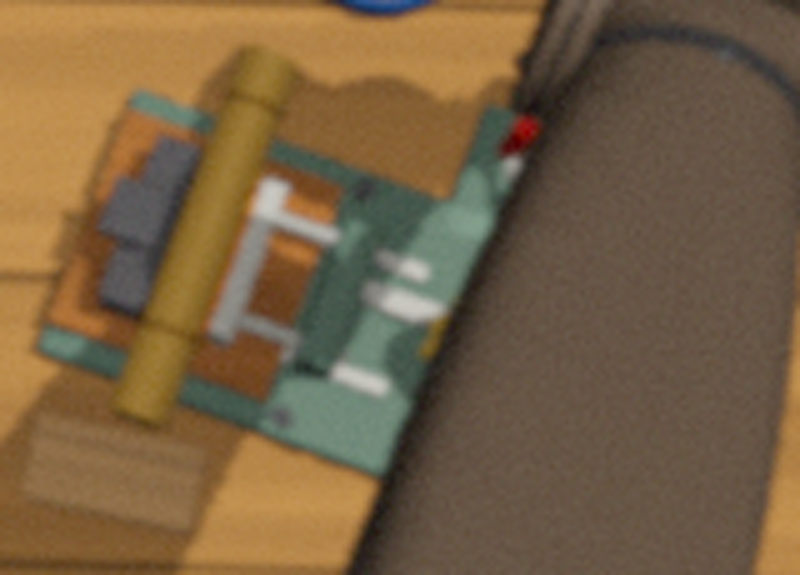

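arm_command(steps=[[[0, 0, 0], [0, 0, 0.03], -1], [[0, 0, 0], [0, 0, 0.06], -1], [[0, 0, 0], [0, 0, 0.06], -1], [[0, 0, 0], [0, -0.004, 0.06], -1], [[0, 0, 0], [0, -0.008, 0.06], -1], [[0, 0, 0], [0, -0.011, 0.06], -1], [[0, 0, 0], [0, -0.014, 0.06], -1]])

```text
time: 3.65
eef_pos: [0.6212, -0.1298, 0.0746]
tcp_rot: [0.971, 0.238, 0.002, 0.002]
contact_force: [-0.3, -0.4, -0.8]
opening: -0.0
```

```bash
python3 - <<'E'
from h import *
show()
c=read_camera("side");crop(c,"s3.png",200,125,290,185,8)
E
```

```text
t 3.65 p [ 0.6212 -0.1298  0.0746] yaw -1.091 F [-0.28 -0.37 -0.84] M [ 0.024  0.021 -0.058] op -0.0 q [-0.37  0.36  1.79 -0.    0.99  0.73]
```

View pics/s3.png

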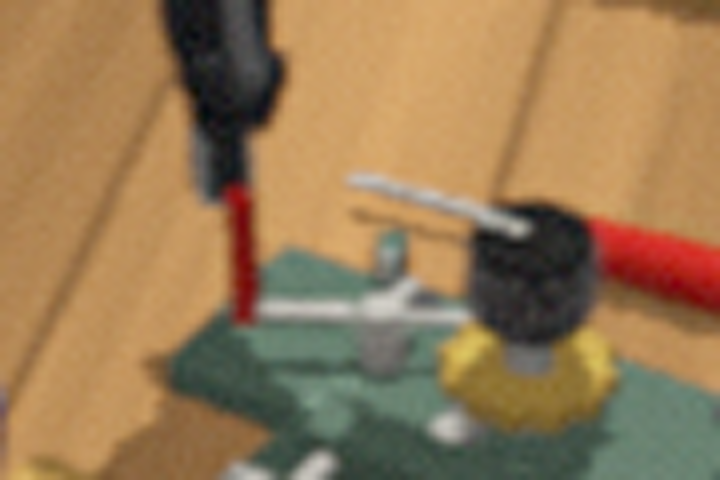

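arm_command(steps=[[[0, 0, 0], [0, -0.003, 0.002], -1], [[0, 0, 0], [0, -0.006, 0.002], -1], [[0, 0, 0], [0, -0.009, 0.002], -1], [[0, 0, 0], [0, -0.012, 0.002], -1], [[0, 0, 0], [0, -0.012, 0.002], -1]])

```text
time: 4.32
eef_pos: [0.6151, -0.1185, 0.0721]
tcp_rot: [0.971, 0.238, 0.002, 0.001]
contact_force: [1.3, -0.8, 0.3]
opening: -0.001
```

```bash
python3 - <<'E'
from h import *
show()
c=read_camera("side");crop(c,"s4.png",200,125,290,185,8)
E
```

```text
t 4.33 p [ 0.6151 -0.1185  0.0721] yaw -1.0906 F [ 1.31 -0.84  0.27] M [-0.086 -0.118 -0.031] op -0.001 q [-0.35  0.35  1.81 -0.    0.98  0.74]
```

View pics/s4.png

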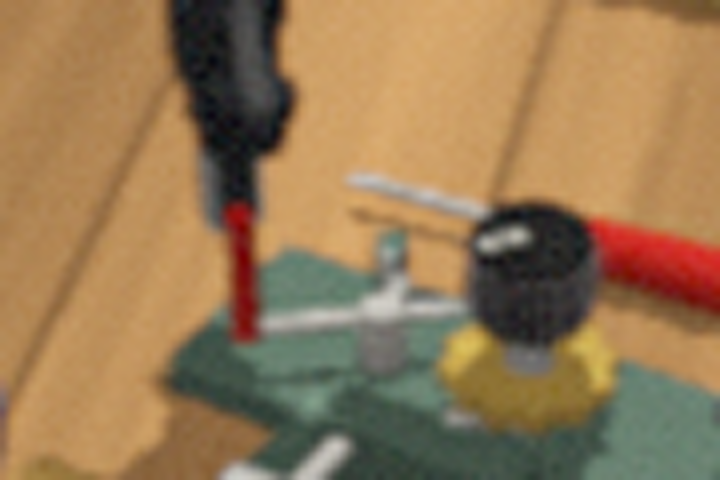

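arm_command(steps=[[[0, 0, 0], [0, -0.003, 0], -1], [[0, 0, 0], [0, -0.006, 0], -1], [[0, 0, 0], [0, -0.009, 0], -1], [[0, 0, 0], [0, -0.012, 0], -1], [[0, 0, 0], [0, -0.014, 0], -1], [[0, 0, 0], [0, -0.016, 0], -1], [[0, 0, 0], [0, -0.016, 0], -1]])

```text
time: 5.25
eef_pos: [0.6069, -0.1038, 0.0716]
tcp_rot: [0.971, 0.238, 0.001, 0.001]
contact_force: [0.2, -0.7, 0.2]
opening: 0.003
```

```bash
python3 - <<'E'
from h import *
show()
c=read_camera("side");crop(c,"s5.png",200,125,290,185,8)
E
```

```text
t 5.25 p [ 0.6069 -0.1038  0.0716] yaw -1.0904 F [ 0.22 -0.7   0.24] M [-0.001  0.055  0.058] op 0.003 q [-0.33  0.33  1.83 -0.    0.97  0.76]
```

View pics/s5.png

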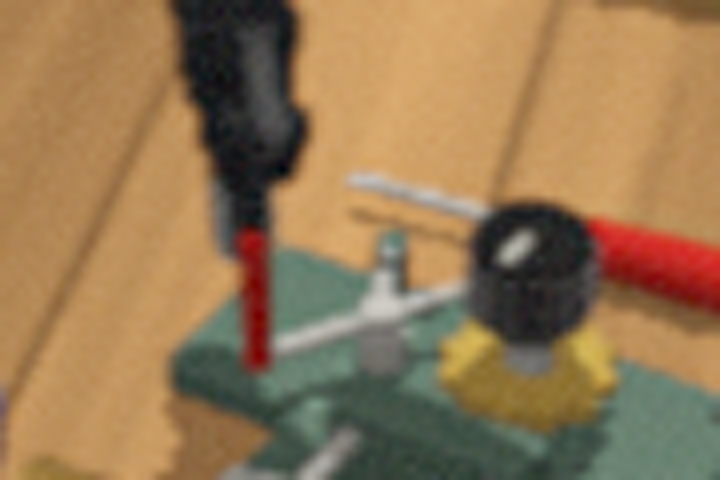

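```bash
cat >> h.py <<'E'
def post(j): a=.483+j;return W(61+50*np.cos(a),-90+50*np.sin(a),90)
E
python3 - <<'E'
from h import *
c=read_camera("side")
for j in np.arange(-.02,.9,.1): print(round(j,2),proj(c,post(j)).round(1), ((proj(c,post(j)+[0,0,-.056])-[200,125]+.5)*8-.5).round(0),((proj(c,post(j))-[200,125]+.5)*8-.5).round(0),np.dot(get_state()["eef_pos"][:2]-post(j)[:2],[np.cos(2.05),np.sin(2.05)]))
E
```

```text
-0.02 [[229.8 147.9]] [[249. 311.]] [[242. 186.]] 0.0082720744185921
0.08 [[229.7 148.9]] [[248. 320.]] [[241. 195.]] 0.003485868224995976
0.18 [[229.8 149.9]] [[248. 328.]] [[242. 203.]] -0.0014201108462543132
0.28 [[230. 151.]] [[250. 337.]] [[243. 211.]] -0.006396843873979994
0.38 [[230.4 152. ]] [[253. 345.]] [[247. 219.]] -0.011394604986857166
0.48 [[231. 153.]] [[258. 353.]] [[251. 227.]] -0.016363458207886143
0.58 [[231.8 153.9]] [[264. 361.]] [[258. 235.]] -0.02125375639816698
0.68 [[232.7 154.8]] [[271. 368.]] [[265. 242.]] -0.026016637314700018
0.78 [[233.8 155.6]] [[279. 375.]] [[274. 249.]] -0.03060451182576633
0.88 [[235.  156.4]] [[289. 381.]] [[283. 255.]] -0.03497153940580104
```

arm_command(steps=[[[0, 0, 0], [0, -0.003, 0], -1], [[0, 0, 0], [0, -0.006, 0], -1], [[0, 0, 0], [0, -0.006, 0], -1]])

```text
time: 5.72
eef_pos: [0.6041, -0.0983, 0.0715]
tcp_rot: [0.971, 0.238, 0.001, 0.001]
contact_force: [0.1, -0.1, -0.7]
opening: 0.001
```

```bash
python3 - <<'E'
from h import *
show()
c=read_camera("side");crop(c,"s6.png",200,125,290,185,8)
E
```

```text
t 5.72 p [ 0.6041 -0.0983  0.0715] yaw -1.0904 F [ 0.07 -0.12 -0.67] M [-0.016 -0.003 -0.043] op 0.001 q [-0.33  0.33  1.84 -0.    0.97  0.76]
```

View pics/s6.png

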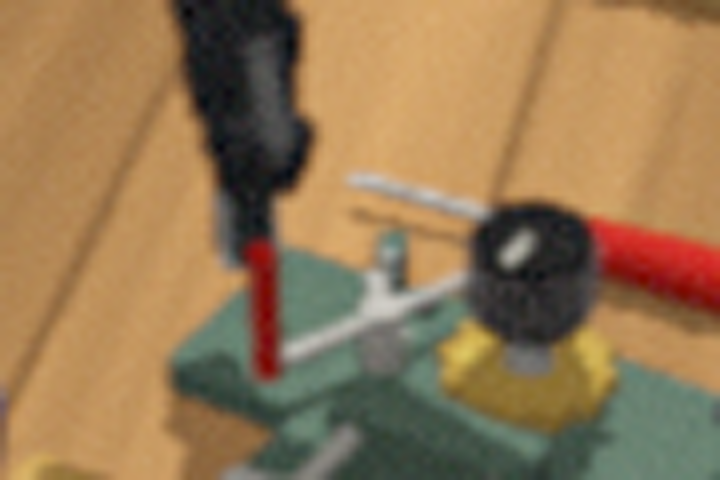

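arm_command(steps=[[[0, 0, 0], [0, 0.006, 0], -1], [[0, 0, 0], [0, 0.012, -0.01], -1], [[0, 0, 0], [0, 0.012, -0.05], -1], [[0, 0, 0], [0, 0.012, -0.1], 0.5], [[0, 0, 0], [0, 0.012, -0.13], 1]])

```text
time: 6.4
eef_pos: [0.6109, -0.1099, 0.2059]
tcp_rot: [0.971, 0.238, 0.003, 0.002]
contact_force: [0.1, 0.0, -0.1]
opening: 0.423
```

```bash
python3 - <<'E'
from h import *
show()
c=read_camera("side");crop(c,"s7.png",200,125,290,215,8);t=read_camera("top")
p=tri(c,(248.6,153.6),t,(339.6,161.8));print(p,toC(p[0]))
go([.5030,-.0988,.20],-1.09)
E
```

```text
t 6.4 p [ 0.6109 -0.1099  0.2059] yaw -1.0908 F [ 0.06  0.02 -0.14] M [ 0.024 -0.013 -0.031] op 0.423 q [-0.34  0.19  1.74 -0.    1.2   0.75]
(array([ 0.56261117, -0.14196768,  0.05515967]), np.float64(0.0005215690275810175)) [  70.12898198 -111.5887778    55.15967364]
turn [ 0.0096 -0.0088 -0.0007] shift [-0.0918 -0.0608  0.0066]
```

View pics/s7.png

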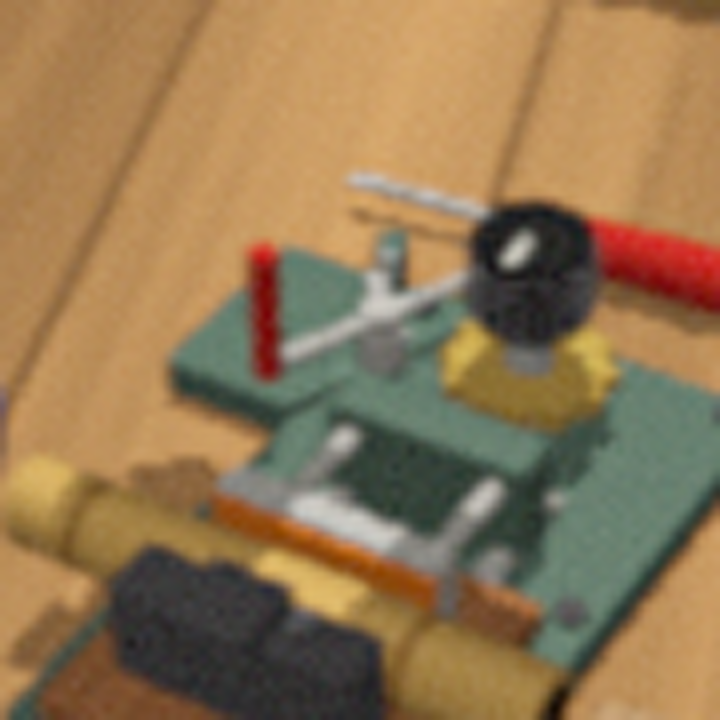

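```bash
python3 - <<'E'
from h import *
c=read_camera("side")
def ang(uv0,uv1,x0,y0,k):
    f=lambda u,v:((u+.5)/k-.5+x0,(v+.5)/k-.5+y0)
    a=toC(atz(c,f(*uv0),.0985));b=toC(atz(c,f(*uv1),.0985));print(a.round(1),b.round(1),np.arctan2(*(b-a)[1::-1]))
ang((455,229),(422,219),190,115,6)
ang((533,233),(504,266),200,125,8)
crop(c,"s8.png",253,145,280,175,20)
E
```

```text
[  1.9 -88.   98.5] [ 18.7 -87.1  98.5] 0.05380326363371625
[ -2.  -85.3  98.5] [ -2.7 -63.9  98.5] 1.5999379562092222
```

View pics/s8.png

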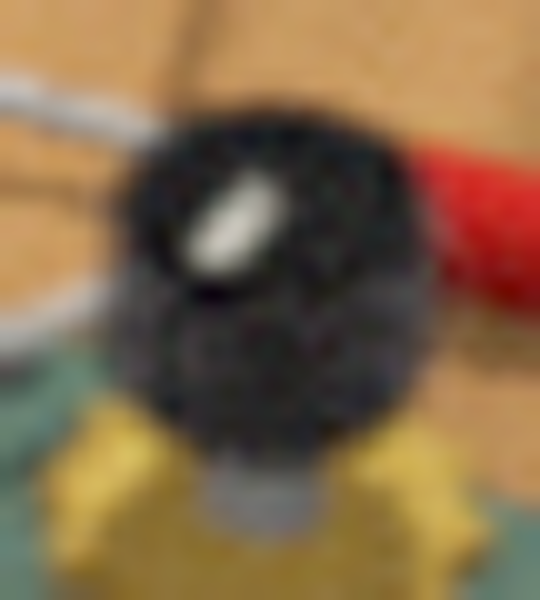

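arm_command(steps=[[[0.009, -0.008, 0], [-0.046, -0.03, 0], 1], [[0.009, -0.008, 0], [-0.092, -0.061, 0.006], 1], [[0.009, -0.008, 0], [-0.092, -0.061, 0.03], 1], [[0.009, -0.008, 0], [-0.092, -0.061, 0.07], 1], [[0.009, -0.008, 0], [-0.092, -0.061, 0.08], 1], [[0.009, -0.008, 0], [-0.092, -0.061, 0.08], 1]])

```text
time: 7.3
eef_pos: [0.5012, -0.0982, 0.1227]
tcp_rot: [0.971, 0.238, -0.003, -0.002]
contact_force: [0.7, 0.7, 0.5]
opening: 1.0
```

```bash
python3 - <<'E'
from h import *
show();go([.5030,-.0988,.064],-1.09)
c=read_camera("side");crop(c,"s9.png",200,105,290,195,8)
E
```

```text
t 7.3 p [ 0.5012 -0.0982  0.1227] yaw -1.0908 F [0.7  0.67 0.54] M [ 0.012 -0.036 -0.005] op 1.0 q [-0.39  0.05  2.06 -0.    1.04  0.7 ]
turn [-0.0053  0.0045 -0.0008] shift [0.0016 0.0017 0.0587]
```

View pics/s9.png

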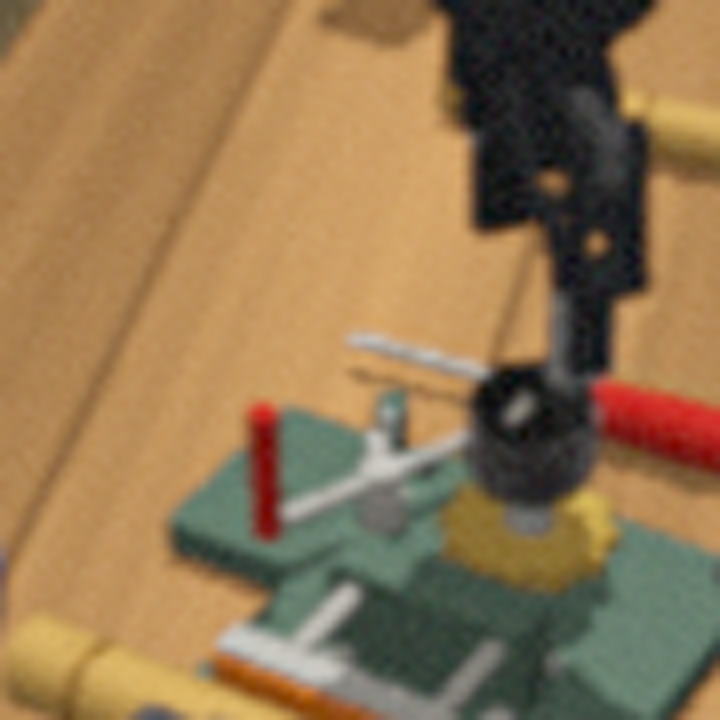

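arm_command(steps=[[[-0.005, 0.004, 0], [0.0016, 0.0017, 0.02], 1], [[-0.005, 0.004, 0], [0.0016, 0.0017, 0.045], 1], [[-0.005, 0.004, 0], [0.0016, 0.0017, 0.059], 1], [[-0.005, 0.004, 0], [0.0016, 0.0017, 0.059], 1], [[-0.005, 0.004, 0], [0.0016, 0.0017, 0.059], 0]], force=50)

```text
time: 7.98
eef_pos: [0.5051, -0.0996, 0.0663]
tcp_rot: [0.971, 0.238, 0.002, 0.001]
contact_force: [1.4, -0.1, 0.2]
opening: 0.817
```

```bash
python3 - <<'E'
from h import *
show();go([.5030,-.0988,.064],-1.09)
E
```

```text
t 7.97 p [ 0.5051 -0.0996  0.0663] yaw -1.0906 F [ 1.38 -0.15  0.21] M [ 0.01   0.011 -0.003] op 0.817 q [-0.39  0.14  2.08 -0.    0.92  0.7 ]
turn [ 0.0034 -0.0026 -0.0006] shift [-0.0015 -0.0017  0.0023]
```

Close on the knob.

arm_command(steps=[[[0.003, -0.002, 0], [-0.0015, -0.0017, 0.002], 0.2], [[0.003, -0.002, 0], [-0.0015, -0.0017, 0.002], 0], [[0.003, -0.002, 0], [-0.0015, -0.0017, 0.002], -0.2], [[0.003, -0.002, 0], [-0.0015, -0.0017, 0.002], -0.4]], force=50)

```text
time: 8.48
eef_pos: [0.503, -0.0982, 0.0653]
tcp_rot: [0.971, 0.238, 0.0, -0.001]
contact_force: [-2.9, 3.1, 5.9]
opening: 0.502
```

```bash
python3 - <<'E'
from h import *
show();go([.5030,-.0988,.064],-1.09)
E
```

```text
t 8.47 p [ 0.503  -0.0982  0.0653] yaw -1.0908 F [-2.92  3.11  5.86] M [ 0.499  0.395 -0.034] op 0.502 q [-0.39  0.14  2.09  0.    0.92  0.7 ]
turn [-0.0009 -0.0008 -0.0008] shift [-0.0003  0.0006  0.0013]
```

arm_command(steps=[[[0, 0, -0.08], [0, 0.0006, 0], -0.4], [[0, 0, -0.16], [0, 0.0006, 0], -0.4], [[0, 0, -0.24], [0, 0.0006, 0], -0.4], [[0, 0, -0.32], [0, 0.0006, 0], -0.4], [[0, 0, -0.4], [0, 0.0006, 0], -0.4], [[0, 0, -0.48], [0, 0.0006, 0], -0.4], [[0, 0, -0.56], [0, 0.0006, 0], -0.4], [[0, 0, -0.64], [0, 0.0006, 0], -0.4], [[0, 0, -0.64], [0, 0.0006, 0], -0.4], [[0, 0, -0.64], [0, 0.0006, 0], -0.4]])

```text
time: 9.72
eef_pos: [0.5027, -0.098, 0.0654]
tcp_rot: [0.847, 0.531, 0.0, -0.001]
contact_force: [-2.9, 4.4, 4.4]
opening: 0.501
```

```bash
python3 - <<'E'
from h import *
show()
c=read_camera("side");crop(c,"s10.png",195,125,295,215,7)
E
```

```text
t 9.72 p [ 0.5027 -0.098   0.0654] yaw -0.4516 F [-2.93  4.42  4.44] M [0.608 0.336 0.108] op 0.501 q [-0.39  0.14  2.09  0.    0.92  0.06]
```

View pics/s10.png

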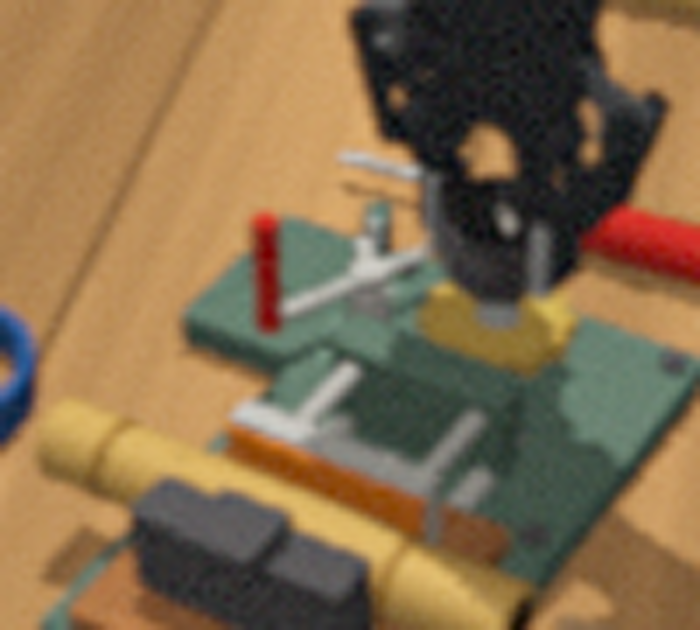

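```bash
python3 - <<'E'
from h import *
c=read_camera("side");crop(c,"s11.png",215,175,275,215,13)
c=read_camera("top");crop(c,"t11.png",235,115,315,205,6)
E
```

```text
(no output)
```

View pics/s11.png

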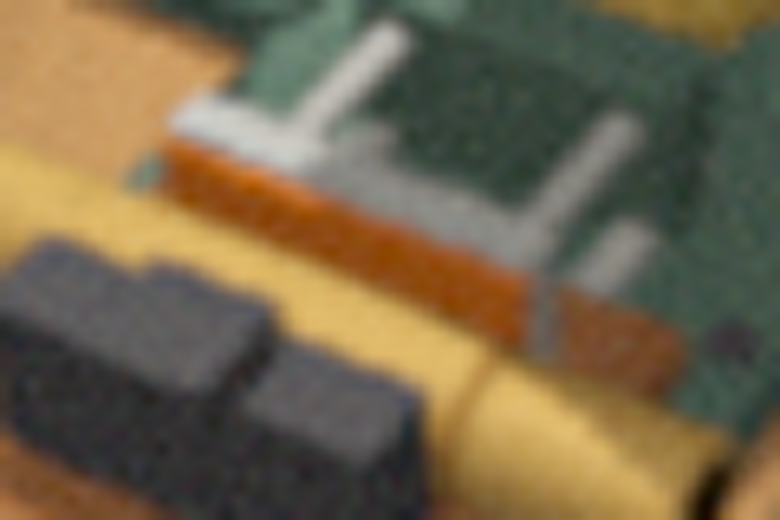

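View pics/t11.png

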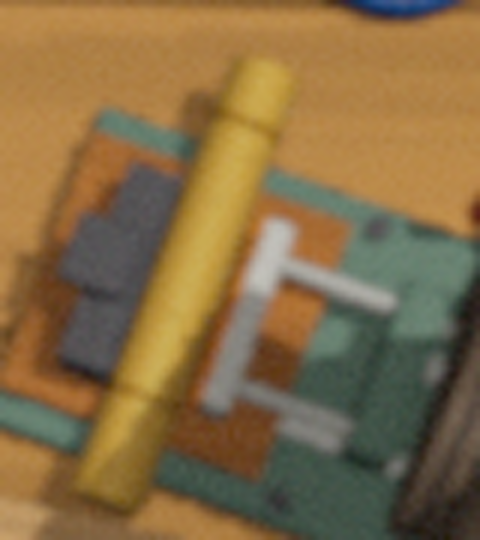

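arm_command(steps=[[[0, 0, 0], [0, 0, 0], 0.3], [[0, 0, 0], [0, 0, 0], 0.8], [[0, 0, 0], [0, 0, 0], 1], [[0, 0, 0], [0, 0, -0.03], 1], [[0, 0, 0], [0, 0, -0.08], 1], [[0, 0, 0], [0, 0, -0.13], -0.5], [[0, 0, 0], [0, 0, -0.13], -1]], force=40)

```text
time: 10.75
eef_pos: [0.506, -0.0997, 0.2011]
tcp_rot: [0.848, 0.531, 0.003, 0.003]
contact_force: [0.2, 0.6, -0.2]
opening: 0.606
```

```bash
python3 - <<'E'
from h import *
show()
d=np.array([np.cos(2.05),np.sin(2.05),0])
A=post(.67)+d*.033;print(A,toC(A))
A[2]=.18;go(A,2.05-np.pi)
c=read_camera("side");crop(c,"s12.png",200,125,290,195,8)
E
```

```text
t 10.75 p [ 0.506  -0.0997  0.2011] yaw -0.4519 F [ 0.19  0.6  -0.17] M [-0.001 -0.054  0.028] op 0.606 q [-0.39 -0.05  2.    0.    1.18  0.06]
[ 0.57950985 -0.05251101  0.09      ] [ 57.49758337 -21.43053082  90.        ]
turn [ 0.0082 -0.0052  0.6397] shift [0.0745 0.0453 0.0217]
```

View pics/s12.png

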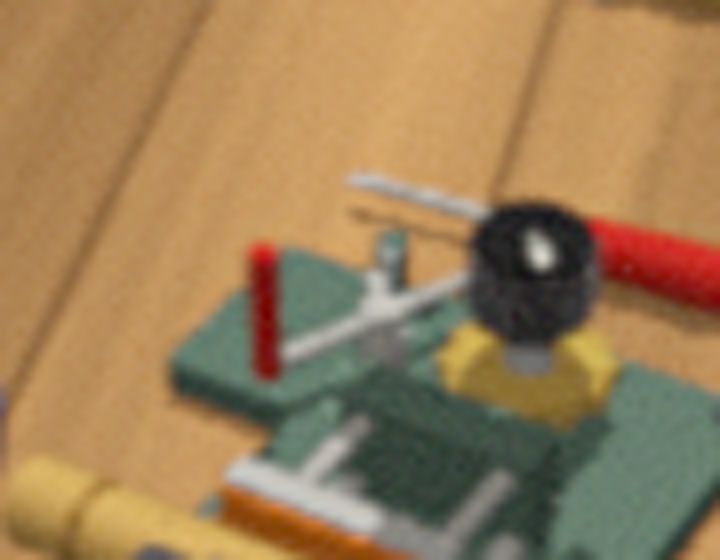

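arm_command(steps=[[[0.008, -0.005, 0.16], [0.037, 0.022, 0], -1], [[0.008, -0.005, 0.32], [0.0745, 0.0453, 0.02], -1], [[0.008, -0.005, 0.48], [0.0745, 0.0453, 0.04], -1], [[0.008, -0.005, 0.64], [0.0745, 0.0453, 0.065], -1], [[0.008, -0.005, 0.64], [0.0745, 0.0453, 0.065], -1], [[0.008, -0.005, 0.64], [0.0745, 0.0453, 0.065], -1]])

```text
time: 11.55
eef_pos: [0.5778, -0.0519, 0.1332]
tcp_rot: [0.971, 0.238, -0.002, -0.002]
contact_force: [0.5, 0.6, 0.3]
opening: -0.001
```

```bash
python3 - <<'E'
from h import *
show()
d=np.array([np.cos(2.05),np.sin(2.05),0])
A=post(.67)+d*.033
A[2]=.073;go(A,2.05-np.pi)
c=read_camera("side");crop(c,"s13.png",200,105,290,195,8)
f=lambda u,v:((u+.5)/8-.5+200,(v+.5)/8-.5+125)
a=toC(atz(c,f(533,233),.0985));b=toC(atz(c,f(551,269),.0985));print(a,b,np.arctan2(*(b-a)[1::-1]))
E
```

```text
t 11.55 p [ 0.5778 -0.0519  0.1332] yaw -1.0899 F [0.47 0.6  0.27] M [ 0.028 -0.011 -0.041] op -0.001 q [-0.26  0.18  1.89  0.    1.07  0.82]
turn [-0.0045  0.0038  0.0017] shift [0.0015 0.0016 0.0601]
[ -2.04269539 -85.27016498  98.5       ] [-17.12952958 -70.5037992   98.5       ] 2.3669288871228478
```

View pics/s13.png

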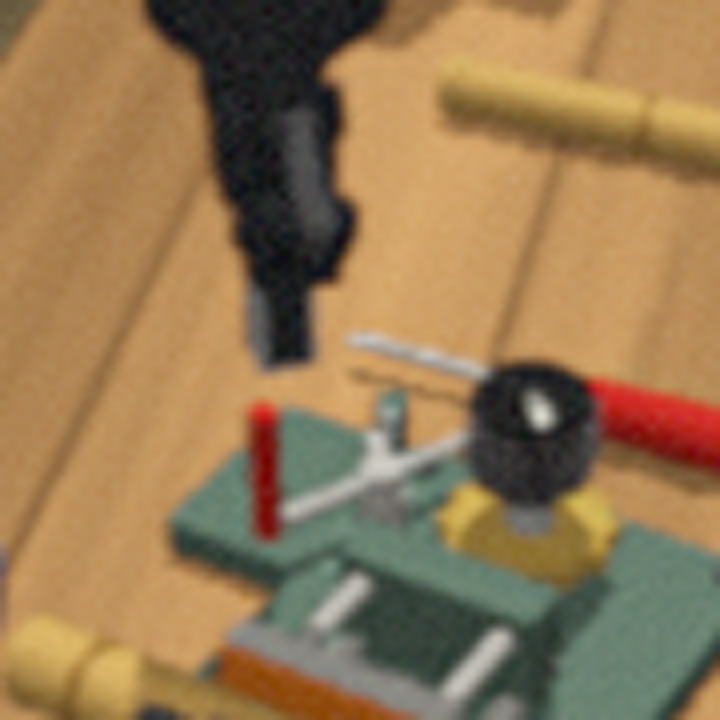

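arm_command(steps=[[[-0.004, 0.004, 0], [0.0015, 0.0016, 0.03], -1], [[-0.004, 0.004, 0], [0.0015, 0.0016, 0.06], -1], [[-0.004, 0.004, 0], [0.0015, 0.0016, 0.06], -1], [[-0.004, 0.004, 0], [0.0015, 0.006, 0.06], -1], [[-0.004, 0.004, 0], [0.0015, 0.01, 0.06], -1], [[-0.004, 0.004, 0], [0.0015, 0.013, 0.06], -1], [[-0.004, 0.004, 0], [0.0015, 0.016, 0.06], -1], [[-0.004, 0.004, 0], [0.0015, 0.018, 0.06], -1], [[-0.004, 0.004, 0], [0.0015, 0.018, 0.06], -1]])

```text
time: 12.72
eef_pos: [0.5878, -0.0674, 0.0739]
tcp_rot: [0.971, 0.238, 0.001, 0.0]
contact_force: [-0.7, 1.0, -0.2]
opening: -0.003
```

```bash
python3 - <<'E'
from h import *
show()
c=read_camera("side");crop(c,"s14.png",200,125,290,195,8)
E
```

```text
t 12.72 p [ 0.5878 -0.0674  0.0739] yaw -1.0902 F [-0.67  0.97 -0.25] M [ 0.067 -0.002 -0.035] op -0.003 q [-0.29  0.28  1.89  0.    0.96  0.8 ]
```

View pics/s14.png

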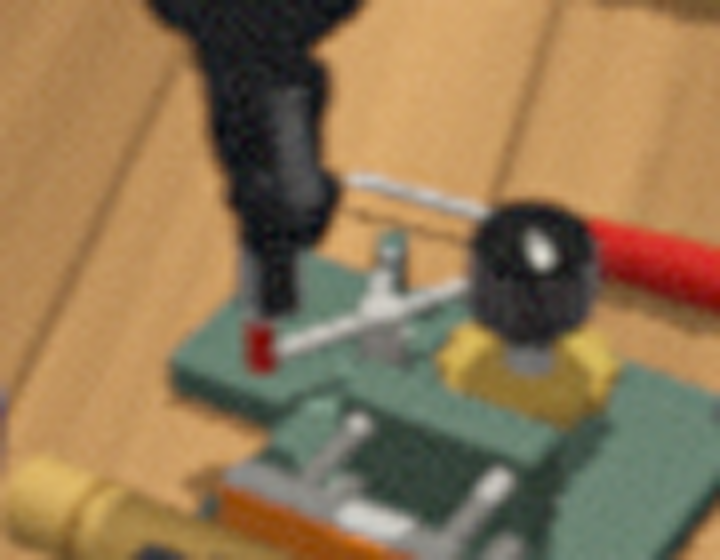

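arm_command(steps=[[[0, 0, 0], [0, 0.002, 0], -1], [[0, 0, 0], [0, 0.004, 0], -1], [[0, 0, 0], [0, 0.006, 0], -1], [[0, 0, 0], [0, 0.008, 0], -1], [[0, 0, 0], [0, 0.01, 0], -1], [[0, 0, 0], [0, 0.01, 0], -1]])

```text
time: 13.52
eef_pos: [0.5924, -0.0764, 0.0738]
tcp_rot: [0.971, 0.238, 0.001, 0.0]
contact_force: [-0.3, 0.1, -0.5]
opening: -0.003
```

```bash
python3 - <<'E'
from h import *
show()
c=read_camera("side");crop(c,"s15.png",200,125,290,195,8)
E
```

```text
t 13.53 p [ 0.5924 -0.0764  0.0738] yaw -1.0903 F [-0.26  0.05 -0.48] M [ 0.043 -0.004  0.026] op -0.003 q [-0.3   0.29  1.88  0.    0.97  0.79]
```

View pics/s15.png

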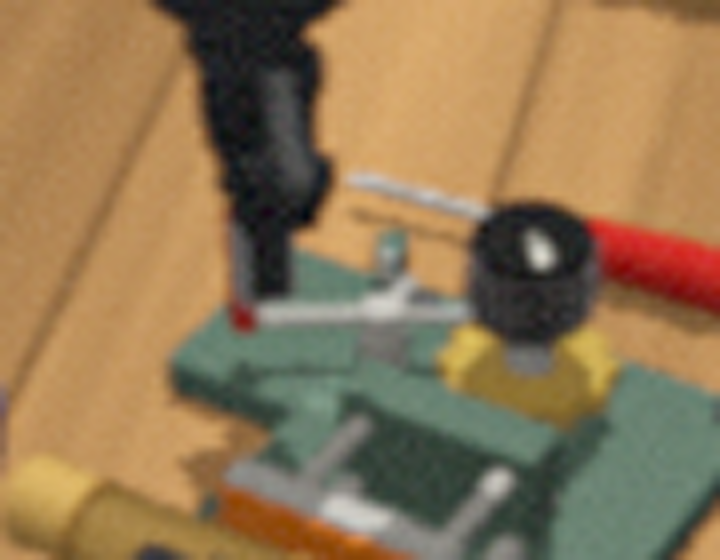

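arm_command(steps=[[[0, 0, 0], [0, -0.01, 0], -1], [[0, 0, 0], [0, -0.012, -0.03], -1], [[0, 0, 0], [0, -0.012, -0.08], 0], [[0, 0, 0], [0, -0.012, -0.12], 1], [[0, 0, 0], [0, -0.012, -0.12], 1]])

```text
time: 14.2
eef_pos: [0.5888, -0.0657, 0.1987]
tcp_rot: [0.971, 0.238, 0.004, 0.002]
contact_force: [0.2, -0.3, 0.8]
opening: 0.638
```

```bash
python3 - <<'E'
from h import *
show();go([.5028,-.0982,.15],-.45)
c=read_camera("side");crop(c,"s16.png",200,125,290,195,8)
E
```

```text
t 14.2 p [ 0.5888 -0.0657  0.1987] yaw -1.0897 F [ 0.18 -0.3   0.76] M [ 0.019 -0.011 -0.026] op 0.638 q [-0.28  0.13  1.82  0.    1.18  0.81]
turn [ 0.0091 -0.005  -0.6397] shift [-0.0916 -0.0113  0.048 ]
```

View pics/s16.png

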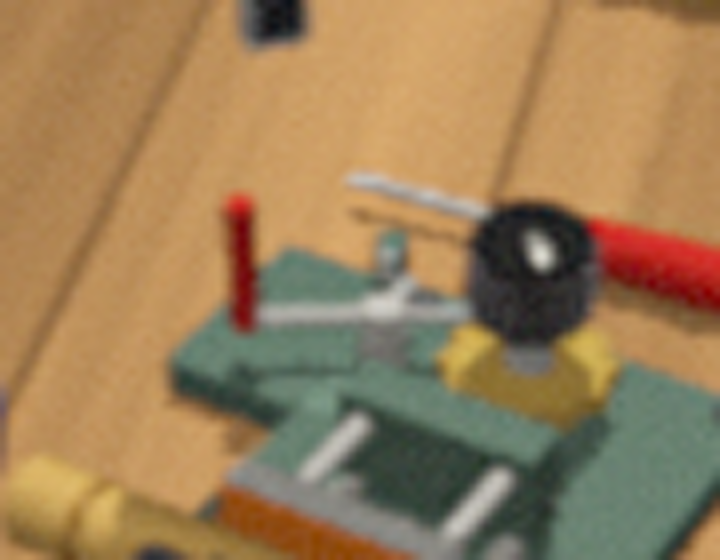

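arm_command(steps=[[[0.009, -0.005, -0.16], [-0.046, -0.006, 0], 1], [[0.009, -0.005, -0.32], [-0.0916, -0.0113, 0.03], 1], [[0.009, -0.005, -0.48], [-0.0916, -0.0113, 0.05], 1], [[0.009, -0.005, -0.64], [-0.0916, -0.0113, 0.07], 1], [[0.009, -0.005, -0.64], [-0.0916, -0.0113, 0.07], 1], [[0.009, -0.005, -0.64], [-0.0916, -0.0113, 0.07], 1]], force=50)

```text
time: 15.0
eef_pos: [0.501, -0.0975, 0.1251]
tcp_rot: [0.848, 0.531, -0.002, -0.002]
contact_force: [0.8, 1.3, -0.3]
opening: 1.004
```

```bash
python3 - <<'E'
from h import *
show();go([.5028,-.0984,.065],-.45)
E
```

```text
t 15.0 p [ 0.501  -0.0975  0.1251] yaw -0.4518 F [ 0.77  1.25 -0.31] M [-0.016 -0.031  0.017] op 1.004 q [-0.39  0.04  2.06 -0.    1.04  0.06]
turn [-0.006   0.0009 -0.0018] shift [0.     0.0024 0.0601]
```

arm_command(steps=[[[-0.006, 0.001, 0], [0, 0.0024, 0.03], 1], [[-0.006, 0.001, 0], [0, 0.0024, 0.06], 1], [[-0.006, 0.001, 0], [0, 0.0024, 0.06], 1], [[-0.006, 0.001, 0], [0, 0.0024, 0.06], 1]], force=50)

```text
time: 15.5
eef_pos: [0.5039, -0.0988, 0.0666]
tcp_rot: [0.848, 0.531, 0.001, 0.001]
contact_force: [0.1, 0.0, 0.3]
opening: 1.002
```

```bash
python3 - <<'E'
from h import *
show();go([.5028,-.0984,.065],-.45)
E
```

```text
t 15.5 p [ 0.5039 -0.0988  0.0666] yaw -0.4523 F [0.13 0.03 0.26] M [ 0.048 -0.057  0.054] op 1.002 q [-0.39  0.14  2.09  0.    0.92  0.06]
turn [ 0.0023 -0.0002 -0.0023] shift [-0.0001 -0.0011  0.0016]
```

arm_command(steps=[[[0.002, 0, 0], [0, -0.001, 0.0016], 0.3], [[0.002, 0, 0], [0, -0.001, 0.0016], 0], [[0.002, 0, 0], [0, -0.001, 0.0016], -0.3], [[0.002, 0, 0], [0, -0.001, 0.0016], -0.4], [[0.002, 0, 0], [0, -0.001, 0.0016], -0.4]], force=50)

```text
time: 16.12
eef_pos: [0.5027, -0.0981, 0.0662]
tcp_rot: [0.848, 0.531, -0.0, -0.0]
contact_force: [-3.7, 1.7, 7.0]
opening: 0.498
```

```bash
python3 - <<'E'
from h import *
show()
E
```

```text
t 16.12 p [ 0.5027 -0.0981  0.0662] yaw -0.4522 F [-3.73  1.66  6.99] M [ 0.15   0.525 -0.055] op 0.498 q [-0.39  0.14  2.09  0.    0.92  0.06]
```

arm_command(steps=[[[0, 0, 0.04], [0, 0, 0], -0.4], [[0, 0, 0.08], [0, 0, 0], -0.4]])

```text
time: 16.38
eef_pos: [0.5026, -0.0981, 0.0662]
tcp_rot: [0.868, 0.496, -0.0, -0.0]
contact_force: [-0.7, 0.5, -0.5]
opening: 0.503
```

```bash
echo 'from h import *
s=get_state();R0=R.from_quat(s["tcp_rot"]).as_matrix()
print(round(s["time"],2),"turned",round(-0.4522-np.arctan2(R0[1,1],R0[0,1]),4),"Mz",round(s["wrist_torque"][2],3),"tau6",round(s["joint_efforts"][5],3),s["eef_pos"].round(4),s["contact_force"].round(1))' > m.py; python3 m.py
```

```text
16.38 turned 0.0804 Mz 0.171 tau6 -0.004 [ 0.5026 -0.0981  0.0662] [-0.7  0.5 -0.5]
```

arm_command(steps=[[[0, 0, 0.05], [0, 0, 0], -0.4]])

```text
time: 16.5
eef_pos: [0.5026, -0.0981, 0.0662]
tcp_rot: [0.881, 0.474, -0.0, 0.0]
contact_force: [0.0, 0.5, -1.2]
opening: 0.497
```

```bash
python3 m.py
```

```text
16.5 turned 0.1312 Mz 0.085 tau6 -0.081 [ 0.5026 -0.0981  0.0662] [ 0.   0.5 -1.2]
```

arm_command(steps=[[[0, 0, 0.05], [0, 0, 0], -0.4]])

```text
time: 16.62
eef_pos: [0.5026, -0.0981, 0.0662]
tcp_rot: [0.892, 0.451, -0.0, 0.0]
contact_force: [0.7, -0.4, -1.7]
opening: 0.504
```

```bash
python3 m.py
```

```text
16.62 turned 0.1821 Mz 0.091 tau6 -0.087 [ 0.5026 -0.0981  0.0662] [ 0.7 -0.4 -1.7]
```

arm_command(steps=[[[0, 0, 0.05], [0, 0, 0], -0.4]])

```text
time: 16.75
eef_pos: [0.5027, -0.0981, 0.0663]
tcp_rot: [0.904, 0.428, 0.0, 0.001]
contact_force: [0.6, 0.2, -1.8]
opening: 0.499
```

```bash
python3 m.py
```

```text
16.75 turned 0.2329 Mz 0.2 tau6 -0.049 [ 0.5027 -0.0981  0.0663] [ 0.6  0.2 -1.8]
```

arm_command(steps=[[[0, 0, 0.05], [0, 0, 0], -0.4]])

```text
time: 16.88
eef_pos: [0.5026, -0.0981, 0.0662]
tcp_rot: [0.914, 0.405, 0.0, 0.001]
contact_force: [-0.1, -0.6, -1.4]
opening: 0.5
```

```bash
python3 m.py
```

```text
16.88 turned 0.2839 Mz 0.178 tau6 -0.05 [ 0.5026 -0.0981  0.0662] [-0.1 -0.6 -1.4]
```

arm_command(steps=[[[0, 0, 0.05], [0, 0, 0], -0.4]])

```text
time: 17.0
eef_pos: [0.5026, -0.0981, 0.0662]
tcp_rot: [0.924, 0.382, 0.0, 0.001]
contact_force: [0.5, -1.3, -1.4]
opening: 0.499
```

```bash
python3 m.py
```

```text
17.0 turned 0.3347 Mz 0.162 tau6 -0.047 [ 0.5026 -0.0981  0.0662] [ 0.5 -1.3 -1.4]
```

arm_command(steps=[[[0, 0, 0.05], [0, 0, 0], -0.4]])

```text
time: 17.12
eef_pos: [0.5027, -0.0982, 0.0663]
tcp_rot: [0.934, 0.358, 0.0, 0.001]
contact_force: [1.1, 0.3, -0.7]
opening: 0.496
```

```bash
python3 m.py
```

```text
17.12 turned 0.3855 Mz 0.162 tau6 -0.044 [ 0.5027 -0.0982  0.0663] [ 1.1  0.3 -0.7]
```

arm_command(steps=[[[0, 0, 0.05], [0, 0, 0], -0.4]])

```text
time: 17.25
eef_pos: [0.5027, -0.0982, 0.0663]
tcp_rot: [0.942, 0.335, 0.0, 0.002]
contact_force: [0.8, 0.4, -1.1]
opening: 0.503
```

```bash
python3 m.py
```

```text
17.25 turned 0.4364 Mz 0.224 tau6 -0.037 [ 0.5027 -0.0982  0.0663] [ 0.8  0.4 -1.1]
```

arm_command(steps=[[[0, 0, 0.05], [0, 0, 0], -0.4]])

```text
time: 17.38
eef_pos: [0.5027, -0.0982, 0.0662]
tcp_rot: [0.951, 0.311, 0.001, 0.002]
contact_force: [0.1, -0.3, -1.4]
opening: 0.496
```

```bash
python3 m.py
```

```text
17.38 turned 0.4868 Mz 0.275 tau6 0.052 [ 0.5027 -0.0982  0.0662] [ 0.1 -0.3 -1.4]
```

arm_command(steps=[[[0, 0, 0.04], [0, 0, 0], -0.4]])

```text
time: 17.5
eef_pos: [0.5027, -0.0982, 0.0663]
tcp_rot: [0.957, 0.292, 0.001, 0.002]
contact_force: [1.2, -0.2, -1.3]
opening: 0.497
```

```bash
python3 m.py
```

```text
17.5 turned 0.5269 Mz 0.307 tau6 0.1 [ 0.5027 -0.0982  0.0663] [ 1.2 -0.2 -1.3]
```

arm_command(steps=[[[0, 0, 0.04], [0, 0, 0], -0.4]])

```text
time: 17.62
eef_pos: [0.5027, -0.0982, 0.0662]
tcp_rot: [0.962, 0.272, 0.001, 0.002]
contact_force: [1.2, -0.3, -1.2]
opening: 0.503
```

```bash
python3 m.py
```

```text
17.62 turned 0.5669 Mz 0.268 tau6 0.096 [ 0.5027 -0.0982  0.0662] [ 1.2 -0.3 -1.2]
```

arm_command(steps=[[[0, 0, 0.04], [0, 0, 0], -0.4]])

```text
time: 17.75
eef_pos: [0.5027, -0.0982, 0.0662]
tcp_rot: [0.967, 0.253, 0.001, 0.002]
contact_force: [1.0, -0.5, -1.6]
opening: 0.5
```

```bash
python3 m.py
```

```text
17.75 turned 0.607 Mz 0.266 tau6 0.1 [ 0.5027 -0.0982  0.0662] [ 1.  -0.5 -1.6]
```

arm_command(steps=[[[0, 0, 0.03], [0, 0, 0], -0.4]])

```text
time: 17.88
eef_pos: [0.5027, -0.0982, 0.0663]
tcp_rot: [0.971, 0.238, 0.001, 0.002]
contact_force: [0.3, -0.3, -1.5]
opening: 0.501
```

```bash
python3 m.py
```

```text
17.88 turned 0.6374 Mz 0.271 tau6 0.13 [ 0.5027 -0.0982  0.0663] [ 0.3 -0.3 -1.5]
```

arm_command(steps=[[[0, 0, 0.03], [0, 0, 0], -0.4]])

```text
time: 18.0
eef_pos: [0.5027, -0.0982, 0.0663]
tcp_rot: [0.975, 0.223, 0.001, 0.002]
contact_force: [1.5, -1.3, -2.2]
opening: 0.499
```

```bash
python3 m.py;python3 - <<'E'
from h import *
c=read_camera("side");crop(c,"s17.png",200,125,290,195,8)
E
```

```text
18.0 turned 0.6686 Mz 0.302 tau6 0.103 [ 0.5027 -0.0982  0.0663] [ 1.5 -1.3 -2.2]
```

View pics/s17.png

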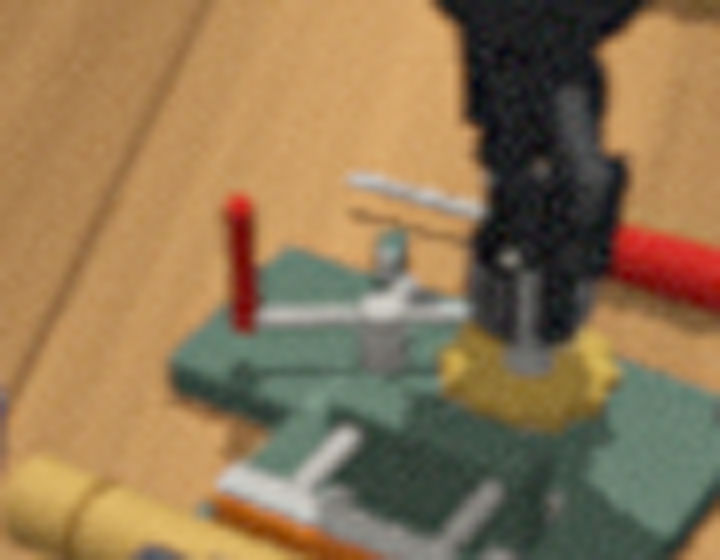

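arm_command(steps=[[[0, 0, 0.02], [0, 0, 0], -0.4]])

```text
time: 18.18
eef_pos: [0.5027, -0.0982, 0.0662]
tcp_rot: [0.977, 0.212, 0.001, 0.002]
contact_force: [0.6, 0.1, -1.6]
opening: 0.499
```

```bash
python3 m.py;python3 - <<'E'
from h import *
c=read_camera("side");crop(c,"s18.png",220,140,275,180,12)
E
```

```text
18.18 turned 0.6906 Mz 0.2 tau6 0.114 [ 0.5027 -0.0982  0.0662] [ 0.6  0.1 -1.6]
```

View pics/s18.png

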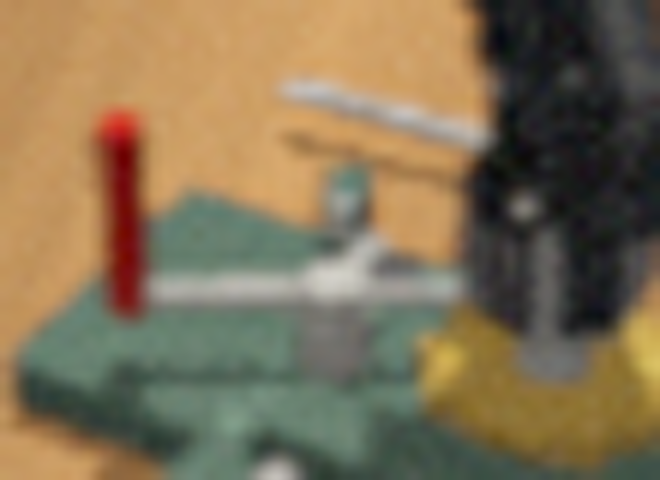

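```bash
cat > pw.py <<'E'
from h import *
def cent(im,lo=140,hi=172):
    a=im[lo:hi,222:242].astype(float);w=np.clip(a[...,0]-1.6*np.maximum(a[...,1],a[...,2]),0,None)
    # normalize per row top detection
    ys,xs=np.mgrid[lo:hi,222:242];return (w*xs).sum()/w.sum(),(w*ys).sum()/w.sum()
if __name__=="__main__":
    print("start",cent(cv2.imread("pics/side0.png")[...,::-1]))
    c=read_camera("side");print("now",cent(c["frame"]))
    for j in(-.02,.04,.08,.12,.67):print(j,np.mean([proj(c,post(j)-[0,0,h])[0] for h in np.linspace(0,.056,9)],0))
E
python3 pw.py
```

```text
start (np.float64(229.85089302383471), np.float64(155.3877652623063))
now (np.float64(229.79635949943116), np.float64(156.151368181546))
-0.02 [230.2465869  155.74846077]
0.04 [230.15621905 156.37210693]
0.08 [230.13048084 156.78964768]
0.12 [230.13254284 157.20783635]
0.67 [232.96373241 162.66151   ]
```

arm_command(steps=[[[0, 0, 0.02], [0, 0, 0], -0.4]])

```text
time: 18.4
eef_pos: [0.5027, -0.0982, 0.0663]
tcp_rot: [0.979, 0.202, 0.001, 0.002]
contact_force: [1.1, -0.5, -1.9]
opening: 0.499
```

```bash
python3 m.py;python3 pw.py|head -2
```

```text
18.4 turned 0.7115 Mz 0.236 tau6 0.122 [ 0.5027 -0.0982  0.0663] [ 1.1 -0.5 -1.9]
start (np.float64(229.85089302383471), np.float64(155.3877652623063))
now (np.float64(229.81454149528187), np.float64(155.9168279699976))
```

arm_command(steps=[[[0, 0, 0.02], [0, 0, 0], -0.4]])

```text
time: 18.58
eef_pos: [0.5027, -0.0982, 0.0662]
tcp_rot: [0.981, 0.191, 0.001, 0.002]
contact_force: [0.5, -0.0, -1.7]
opening: 0.506
```

```bash
python3 m.py;python3 pw.py|head -2;python3 - <<'E'
from h import *
c=read_camera("side");crop(c,"s19.png",220,140,275,180,12)
E
```

```text
18.57 turned 0.7333 Mz 0.235 tau6 0.127 [ 0.5027 -0.0982  0.0662] [ 0.5 -0.  -1.7]
start (np.float64(229.85089302383471), np.float64(155.3877652623063))
now (np.float64(229.8933722840971), np.float64(155.25409287322745))
```

View pics/s19.png

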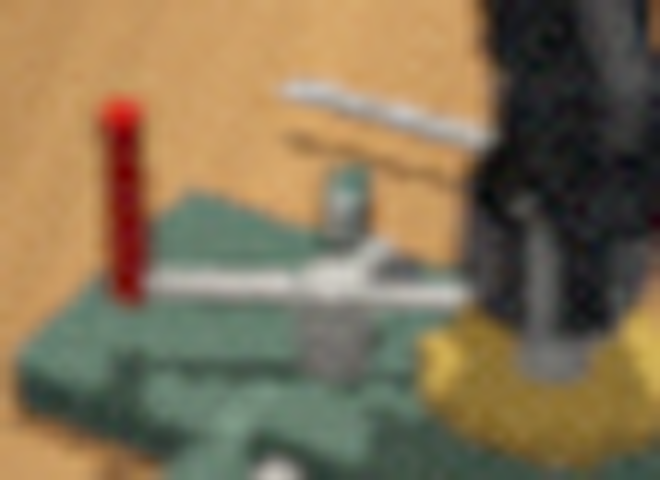

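arm_command(steps=[[[0, 0, 0], [0, 0, 0], 0.3], [[0, 0, 0], [0, 0, 0], 0.8], [[0, 0, 0], [0, 0, 0], 1], [[0, 0, 0], [0, 0, -0.03], 1], [[0, 0, 0], [0, 0, -0.08], 1], [[0, 0, 0], [-0.02, 0, -0.14], 1], [[0, 0, 0], [-0.02, 0, -0.18], 1], [[0, 0, 0], [-0.02, 0, -0.18], 1]])

```text
time: 19.68
eef_pos: [0.4856, -0.1059, 0.2513]
tcp_rot: [0.982, 0.191, 0.005, 0.005]
contact_force: [-0.7, 0.3, -0.1]
opening: 1.003
```

```bash
python3 m.py;python3 pw.py|head -2;python3 - <<'E'
from h import *
c=read_camera("side");crop(c,"s20.png",190,130,300,220,7)
c=read_camera("top");crop(c,"t20.png",225,115,385,230,5)
E
```

```text
19.68 turned 0.7337 Mz 0.001 tau6 -0.001 [ 0.4856 -0.1059  0.2513] [-0.7  0.3 -0.1]
start (np.float64(229.85089302383471), np.float64(155.3877652623063))
now (np.float64(229.91266561322476), np.float64(155.27032940318463))
```

View pics/s20.png

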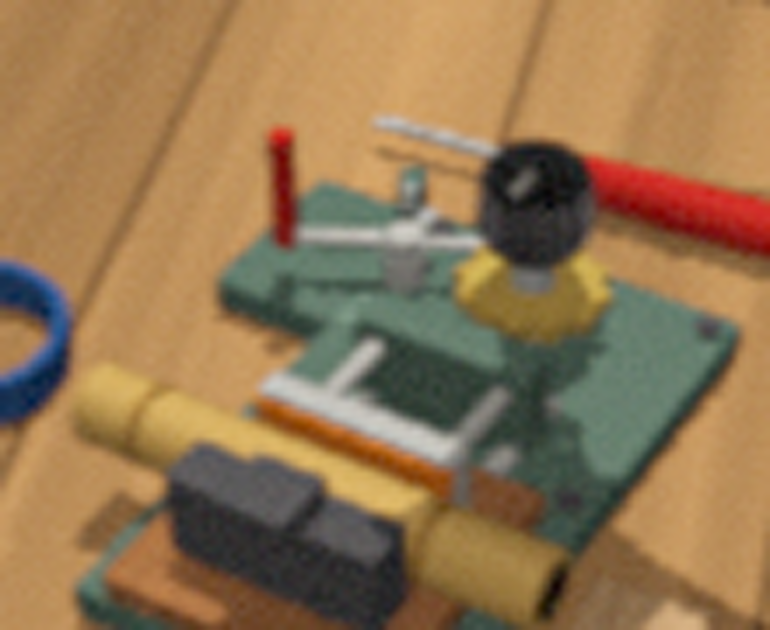

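View pics/t20.png

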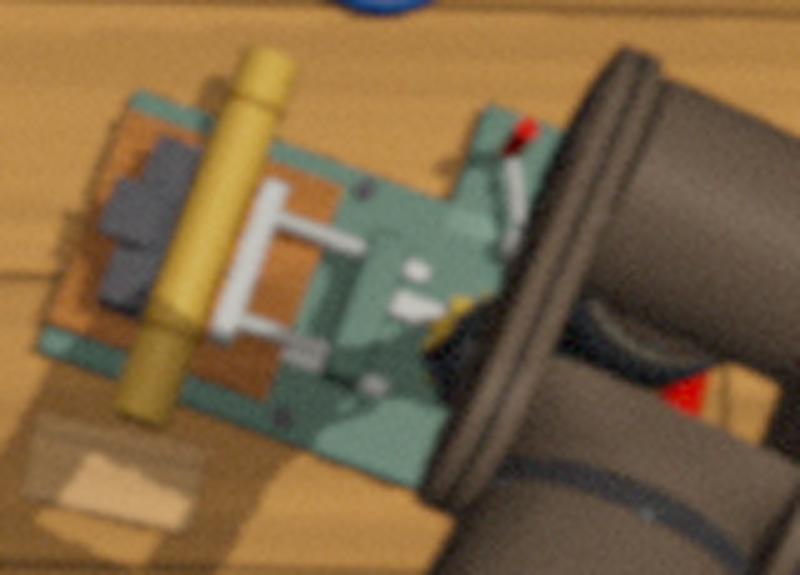

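```bash
python3 -c "
from plant import *
print(sign_off())"
```

```text
the job is handed in; nothing more can be done
None
```

I handed the job in at about 20 s with the clamp reset to a light grip on the tube. The sign-off gave no verdict.

- **Throwing the pawl out:** I pushed the red post along its arc to about 0.67 rad, and the clamp unwound itself.
- **Backing off:** I turned the knob back another 0.64 rad. The top picture showed the jaw about 4 mm clear of the tube.
- **Pawl back in:** I nudged the post past the detent and the pawl went back into the teeth by itself.
- **Winding forward:** I wound the knob forward in small steps. The torque rise as the jaw met the tube came at about 0.46 rad of turn. The pawl dropped at about 0.72 rad, seen at the post in the picture, and I let go.

**Last checks**
- **Pawl:** the post sits where it did at the start (155.27 against 155.39 px), so the pawl is in the teeth.
- **Tube:** the jaw pad is against the tube, and the tube is lying where it was.
- **Surroundings:** the offcut and tape look unmoved, and the screwdriver too as far as it shows. I did not check the other bystanders at the end.
- **Robot:** it stands clear, with no contact force.
- **Jaw force:** I estimate about 11 N from the knob angle; it was not measured directly.

**Disagreement:** an early torque dip at about 0.11 rad suggested the pawl would drop near 0.63 rad. The camera showed it drop about 0.1 rad later, and I went by the camera.

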